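# Light the keeper, free the sagging gate bolt and hold the gate ajar

## Task

Swing and tip the inspection lamp so that it points straight at the keeper, the small steel saddle on the post of the bottle pen. Then take the gate's bolt by its knob, lift the sagging bolt over the keeper's bent-up lip while drawing it clear of the keeper, and with the bolt still in hand pull the self-closing gate ajar, about 20 degrees, and finish while holding it there by the knob. Do not disturb the loose things standing around.

Things in the scene. Friction and masses are not known exactly. Their poses are not given: they have to be found in the camera images.
- pen: low timber pen for bottles, fixed, 0.32 m wide, 0.23 m deep, walls 85 mm high, two bottles and a beaker in it. Origin on the worktop inside the pen; its x axis points away from the gate into the pen, its y axis runs along the gate towards the gate's hinge, z up. In these axes the gate plane is at x = -0.110, the keeper post at y = -0.130, the gate's hinge at y = +0.150.
- keeper (a point): the keeper: a 34 x 28 mm steel saddle on the keeper post, 40 mm tall, open at the top, two cheeks (22 mm apart) either side of the bolt. This point is midway between the cheeks, 130 mm above the worktop. On the side towards the gate a lip is bent up to a height of 126.5 mm; the lug under the bolt's tip hangs down behind it to 113 mm. Pulling the bolt straight only jams the lug on the lip.
- gate_hinge (a point): point on the gate's vertical hinge axis, 100 mm above the worktop.
- gate (a joint): angle of the gate about its vertical hinge (rad): 0 shut, grows as its free end swings out of the pen, towards the pen's -x. The gate is 0.26 m wide, its top rail 100 mm above the worktop. A spring of about 0.25 to 0.4 N m always pulls it shut.
- bolt_slide (a joint): how far the bolt is drawn (m): 0 fully shot, 0.050 fully drawn towards the hinge (the pen's +y). 1 N of friction. From 0.030 on the bolt is clear of the keeper and the gate can swing; to pass the lip the bolt must be lifted.
- bolt (a joint): lift of the bolt's tip (rad): 0 sagging as it falls by its weight, at most 0.22. The rod pivots about a horizontal axis 55 mm behind the knob (towards the hinge), 145 mm above the worktop; its lug is 150 mm ahead of that pivot. The lug clears the lip from about 0.11 on, when the knob has risen 6 mm; 10 to 11 mm is a good lift at the knob, 12 mm the most.
- bolt_knob: the bolt's upright steel knob, 18 mm in diameter and 32 mm tall, on a 10 mm stem, carried by the bolt. Origin 6 mm above the knob's underside on its axis, z up the knob; the knob spans z = -0.006 to +0.026. The rod lies 38 mm below the origin, and the barrel's cheeks reach 152 mm above the worktop.
- knob_grip (a point): centre of that knob, where to grip it, about 193 mm above the worktop when the bolt sags. Space is free on all sides at this height.
- lamp_pivot (a point): where the lamp's vertical swivel axis and level tilt axis meet, 215 mm above the worktop, on a fixed foot; the yoke's sides are 60 mm wide over the pivots and reach 16 mm forward of the axis at most.
- lamp_swivel (a joint): swivel of the lamp (rad), grows counterclockwise seen from above. Stays where it is left (friction 0.12 N m); range -1.4 to 1.4.
- lamp_head (a joint): tilt of the lamp head (rad): 0 level, positive with the lens end down. Stays where it is left (friction 0.15 N m); range -0.7 to 1.0.
- lamp_lens (a point): centre of the lens at the front end of the lamp head, 106 mm from the pivot. x axis: the way the lamp shines, along the head; y to its left, z up from it.
- lamp_grip (a point): point on the head's centre line 70 mm from the pivot, where the grey aluminium head (135 x 34 x 26 mm) can be gripped across its 34 mm width from above; the head can then be swung and tipped between the fingers.
- eraser: loose bystander: eraser, 23 x 46 x 13 mm, lying near the front. Origin at its underside.
- pigment_tub: loose bystander: round tub with black lid, 56 x 52 mm, right of the lamp. Origin at its underside.
- pin_tin: loose bystander: flat tin, 42 x 64 x 18 mm, front left. Origin at its underside.
Not all that is in view belongs to the job. Leave any blue look-alike of the part that bears lamp_pivot alone.

How it is judged (in metres and radians):
On the way, in this order (a step that is already met when the one before it is completed fails the run):
1. the lamp points at the keeper, the bolt still shot (y of keeper in the frame of lamp_lens between -0.03 and 0.03 m and z of keeper in the frame of lamp_lens between -0.03 and 0.03 m and x of keeper in the frame of lamp_lens above 0.05 m and value of joint bolt_slide below 0.02 m), for 0.2 s.
2. the bolt is held by its knob, lifted over the lip and drawn clear, the gate still shut (value of joint bolt_slide above 0.03 m and value of joint gate below 0.15 rad and contact force between the fingers and bolt_knob above 0.5 N), for 0.1 s.
At the end, for the whole second after the job is handed in: Finishes holding: fingers on the bolt's knob (over 0.5 N); bolt drawn over 28 mm, clear of the keeper; gate still at 0.25 to 0.45 rad (14 to 26 degrees); the lamp still aimed: the keeper point within 30 mm of the lamp's axis sideways and up or down, ahead of the lens (y of keeper in the frame of lamp_lens between -0.03 and 0.03 m and z of keeper in the frame of lamp_lens between -0.03 and 0.03 m and x of keeper in the frame of lamp_lens above 0.05 m and value of joint gate between 0.25 and 0.45 rad and velocity of joint gate between -0.05 and 0.05 rad/s and value of joint bolt_slide above 0.028 m and contact force between the fingers and bolt_knob above 0.5 N); the arm keeps its last pose, push and grip.
It fails at once if a loose bystander is moved by more than 30 mm (distance of any of eraser, pigment_tub, pin_tin from where it was at the start of the episode above 0.03 m).
It also fails if it takes over 45 s, if anything falls off the work surface, if the arm or the gripper's body presses on something with over 40 N, if the wrist force passes 120 N, or if a joint passes its speed limit or range.

## Robot

A 7-joint arm with a two-finger parallel gripper is mounted at the origin on a cart in front of the work surface, level with it; the furniture and walls round the work are solid. World frame = base frame: x ahead of the robot, y to its left, z up, the work surface at z = 0. Lengths are in mm, angles in rad, forces in N, time in s.
With the tool pointing down it reaches from about 425 to 875 mm from the base axis. Payload 8.4 kg.
Tool frame: the origin (TCP) lies between the finger pads; the fingertips stand 22 mm ahead of it and the grasp point (between the pads) lies 3 mm ahead of it; z points along the fingers, y is the line along which they close (so a half turn about z gives the same grasp; the last joint's range is limited). The gripper opens to 87 mm and grips with 3 to 60 N. Pads are 19 mm wide; open, the fingers measure 117 mm over their backs; the gripper's body (75 mm by 190 mm) begins 51 mm behind the grasp point.
Start: joints at [-1.401, 0.333, 0.04, 1.465, -0.013, 1.343, -0.059], TCP at [172.626, 626.63, 244.546] pointing down, gripper open.
Joint ranges: [-2.58, 2.58], [-0.38, 2.09], [-1.3, 1.39], [0.25, 2.4], [-1.5, 4.64], [0.08, 2.09], [-2.65, 2.65]. Speed limits (rad/s): [2.22, 2.22, 2.79, 2.79, 3.14, 3.14, 3.14].

## Interface

Orientations are given as a unit quaternion [w, x, y, z].
In Python, from station import ctrl gives the robot as it stands. The module is installed in compiled form; this text tells all that it offers.
- The arm moves only by the shell command python3 -m inch 'ROWS' [FORCE]. ROWS is JSON, a list of rows, each an object with "offset": the shift along the tool's x, y, z in mm, a list of three; "turn": the turn about the tool's z in degrees; "fingers": the closure, from 0 (fully open) to 1 (shut). A call has 1 to 12 rows; each row shifts and turns the commanded pose from where the row before left it, along the tool's axes as they then stand; what a row does not reach is not made up. A row lasts 1/10 s, in which the tool goes at most 50 mm and 8.59 degrees, less where a joint would pass 70% of its speed; a pose out of reach is approached as far as the arm can. A call with a gripper value outside its range is refused whole. The fingers move at their own pace and stop on an object; FORCE is the grip in N (left out, the last holds). Time passes only in rows, so rows that do not move let the fingers close. It gives the time, the measured TCP pose, the force, the opening and the grip force at its end, in the units of the state.
- ctrl.get_state(): the state, without advancing time (a new reading comes with each control period).
- ctrl.camera(name): name is "scene" or "top" or "wrist"; returns the picture (384x512x3 uint8, blue, green, red); there is no depth.
- ctrl.camera_model(name): a dict with "fx", "fy", "cx", "cy" (pixels), "eye" and "orientation" of the camera in the world. Camera axes: x right, y down, z forward; pixel columns grow to the right and rows downward; lengths in mm; the calibration is good to about 2 mm. A picture is of the moment at which its call begins: read the wrist's pose just before it. camera_model takes no time and is no camera call; for the wrist camera it gives the pose at the moment of the call.
- ctrl.close_job(): hands the job in; it is judged then, once.
Trained networks look in the newest picture that a camera, given by its name, has taken for a name from the list of things; names that differ only in an ending like _2 or _b are one class to them, and where a whole thing is asked for, a point or a joint stands for the part that bears it (a point fixed in the world has none). Each returns a list of dicts, best first, with "p" (0 to 1); they miss things now and then, are a little off and sometimes report something else, mostly with a low value. They report only what shows in the picture. A call takes as long as a camera call. They do not tell look-alikes from the thing itself.
- ctrl.silhouettes(camera, target): "region" (384x512 bool, what is visible of it) and "uv" ([column, row] in pixels, amid what is visible of it).
- ctrl.spot_point(camera, target): "uv" ([column, row] in pixels: a listed point, or the origin of a listed thing).
The state is a dict: "t": time; "q": joint angles; "joint_vel": joint speeds; "tau": joint torques, N m; "ee_pos": TCP position; "ee_rot": TCP orientation; "contact_force": force on the tool from outside, world axes, zero at the start; "moment": the same for the moment, N m; "grip_width": finger opening in mm; "grip_force": force on a finger pad.
Only numpy, scipy, OpenCV 4.12 (cv2) and the standard library are available. Lean on these libraries where they do the work, as an engineer would, in place of code of your own. Each camera call takes 0.05 s, during which the arm holds its last target. There are 200 camera calls.

## Working session

There is one attempt and no reset: what is moved stays moved. The work goes in short steps, Python scripts to look and compute and a shell command to move; the robot and the scene stay as the last step left them, time stands still between calls to the robot, and variables do not carry over. Pictures are saved under pics/ and viewed, at most 10 in all, crops included, and the job is handed in when it is done.

```bash
mkdir -p pics; cat > h.py <<'E'
import numpy as np, cv2
from scipy.spatial.transform import Rotation as R
from station import ctrl
def rot(q): return R.from_quat([q[1],q[2],q[3],q[0]])
def ray(m,uv):
    d=np.array([(uv[0]-m["cx"])/m["fx"],(uv[1]-m["cy"])/m["fy"],1.])
    return np.array(m["eye"],float), rot(m["orientation"]).apply(d/np.linalg.norm(d))
def tri(rs):
    A=sum(np.eye(3)-np.outer(d,d) for _,d in rs); b=sum((np.eye(3)-np.outer(d,d))@e for e,d in rs)
    p=np.linalg.solve(A,b); return p,[np.linalg.norm(np.cross(p-e,d)) for e,d in rs]
def atz(m,uv,z):
    e,d=ray(m,uv); return e+d*(z-e[2])/d[2]
def proj(m,p):
    c=rot(m["orientation"]).inv().apply(np.array(p)-m["eye"]); return [m["fx"]*c[0]/c[2]+m["cx"],m["fy"]*c[1]/c[2]+m["cy"]]
E
python3 - <<'E'
from h import *
np.set_printoptions(precision=1,suppress=True)
for c in ("scene","top"):
    im=ctrl.camera(c); cv2.imwrite(f"pics/{c}0.png",im); m=ctrl.camera_model(c); print(c,m)
    for n in ("keeper","gate_hinge","knob_grip","lamp_pivot","lamp_lens","lamp_grip","eraser","pigment_tub","pin_tin","pen"):
        print(n,[(np.round(r["uv"]),round(r["p"],2)) for r in ctrl.spot_point(c,n)[:3]])
s=ctrl.get_state();print(s["t"],s["ee_rot"],s["contact_force"])
a=cv2.imread("pics/scene0.png");b=cv2.imread("pics/top0.png")
E
```

```text
scene {'fx': 348.036717283266, 'fy': 348.036717283266, 'cx': 255.16148465773776, 'cy': 189.93782116623674, 'eye': array([-122.2,  371.7, 1118.9]), 'orientation': array([ 0.2, -0.4,  0.9, -0.3])}
keeper [(array([235., 212.]), 0.76)]
gate_hinge [(array([311., 159.]), 0.22)]
knob_grip [(array([310., 156.]), 0.54)]
lamp_pivot [(array([248., 146.]), 0.72), (array([344., 144.]), 0.68), (array([292., 156.]), 0.54)]
lamp_lens [(array([328., 155.]), 0.83), (array([282., 170.]), 0.79), (array([223., 158.]), 0.6)]
lamp_grip [(array([332., 152.]), 0.57), (array([233., 157.]), 0.54), (array([284., 164.]), 0.51)]
eraser []
pigment_tub [(array([310., 159.]), 0.64)]
pin_tin [(array([212., 215.]), 0.59), (array([235., 214.]), 0.36)]
pen [(array([194., 234.]), 0.89)]
top {'fx': 458.377406710052, 'fy': 458.377406710052, 'cx': 262.40268822883263, 'cy': 197.16363548957773, 'eye': array([ 229.1, -149.7, 1517.2]), 'orientation': array([-0.1,  0.7, -0.7,  0.1])}
keeper [(array([230., 198.]), 0.66)]
gate_hinge [(array([141., 202.]), 0.72)]
knob_grip [(array([196., 192.]), 0.6)]
lamp_pivot [(array([327., 184.]), 0.83), (array([396., 220.]), 0.74), (array([298., 144.]), 0.71)]
lamp_lens [(array([359., 223.]), 0.85), (array([297., 203.]), 0.68), (array([259., 141.]), 0.68)]
lamp_grip [(array([276., 139.]), 0.88), (array([308., 194.]), 0.84), (array([369., 218.]), 0.76)]
eraser [(array([231., 196.]), 0.74), (array([257., 239.]), 0.39)]
pigment_tub [(array([375., 180.]), 0.78)]
pin_tin [(array([156., 235.]), 0.83)]
pen [(array([196., 172.]), 0.83), (array([297., 202.]), 0.29)]
1.1 [-0.   0.1  1.  -0. ] [-0.  -0.3 -0.5]
```

View pics/scene0.png

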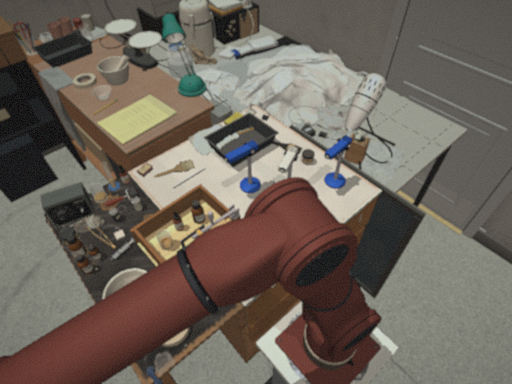

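View pics/top0.png

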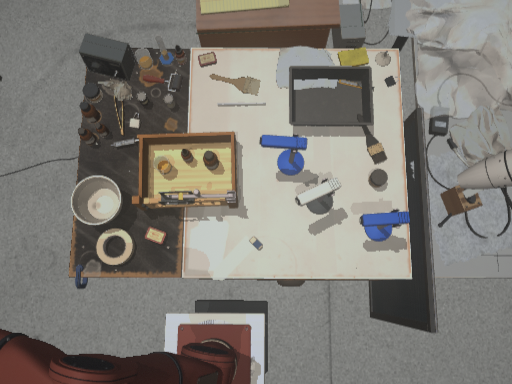

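The grey lamp is at top (318,192) / scene (288,157). Blue look-alikes are at top (284,143) and (384,220), scene (242,150) and (340,147). The pen's gate is at the front, top (140–237,200), with the eraser at (257,243), the tin at (156,235) and the tub at (377,178). I choose the grey head, since the task calls it grey aluminium, and will check it in a crop.

```bash
python3 - <<'E'
from h import *
np.set_printoptions(precision=1,suppress=True)
m=ctrl.camera_model("top"); s=ctrl.camera_model("scene")
im=ctrl.camera("top")
a=cv2.resize(im[160:230,280:360],None,fx=5,fy=5,interpolation=cv2.INTER_CUBIC)
b=cv2.resize(im[170:220,130:245],None,fx=5,fy=5,interpolation=cv2.INTER_CUBIC)
o=np.zeros((600,600,3),np.uint8);o[:350,:400]=a;o[350:600,:575]=b;cv2.imwrite("pics/crop1.png",o)
for n,uv,z in (("keeper",(230,198),130),("hinge",(141,202),100),("knob",(196,192),193),("lampfoot",(327,184),215),("lens",(297,203),215),("grip",(308,194),215),("tub",(375,180),52),("tin",(156,235),18),("eraser",(257,243),13),("pen",(196,172),0),("bluepiv",(298,144),215),("bluepiv2",(396,220),215)): print(n,atz(m,uv,z))
print("tri pivot",tri([ray(m,(327,184)),ray(s,(292,156))]))
print("tri lens",tri([ray(m,(297,203)),ray(s,(282,170))]))
print("tri grip",tri([ray(m,(308,194)),ray(s,(284,164))]))
print("tri keeper",tri([ray(m,(230,198)),ray(s,(235,212))]))
st=ctrl.get_state(); print(st["ee_pos"],rot(st["ee_rot"]).as_matrix())
E
```

```text
keeper [499.2 -52.4 130. ]
hinge [490.7 229.1 100. ]
knob [504.4  43.8 193. ]
lampfoot [ 525.7 -340.1  215. ]
lens [ 469.  -252.2  215. ]
grip [ 495.7 -284.3  215. ]
tub [ 577.2 -521.9   52. ]
tin [396.1 195.7  18. ]
eraser [ 372.1 -135.5   13. ]
pen [614.1  74.3   0. ]
bluepiv [ 646.8 -256.8  215. ]
bluepiv2 [ 420.9 -535.8  215. ]
tri pivot (array([ 523.3, -345.5,  202.9]), [np.float64(6.298407736609932), np.float64(6.29840773660987)])
tri lens (array([ 467.4, -249.3,  233.9]), [np.float64(2.2971025582880484), np.float64(2.29710255828805)])
tri grip (array([ 494.7, -283.5,  221. ]), [np.float64(0.25833765766829697), np.float64(0.25833765766845845)])
tri keeper (array([499.2, -52.2, 131.4]), [np.float64(0.3988652081249528), np.float64(0.398865208124922)])
[172.6 626.6 244.5] [[-1.   0.3  0. ]
 [ 0.3  1.  -0. ]
 [-0.  -0.  -1. ]]
```

View pics/crop1.png

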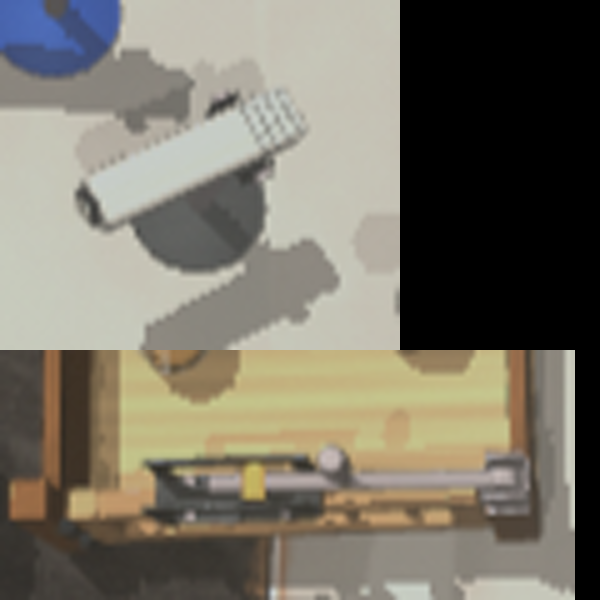

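Crop: a grey head with a ribbed rear end, dark lens at crop (90,205) = top px (298,201), and yoke centre at about px (328,187). This is the true lamp. The knob is at crop (332,462) = px (196,192) and the keeper at px (231,196). Keeper to hinge measures 281 mm against the 280 given, so the measurements agree.

```bash
cat >> h.py <<'E'
def off(*wps):
    """tool-axis offsets between successive world waypoints with the present orientation"""
    s=ctrl.get_state(); M=rot(s["ee_rot"]); p=np.array(s["ee_pos"],float)
    yh=np.degrees(np.arctan2(*M.as_matrix()[[1,0],[1,1]]))
    print("t",s["t"],"pos",p.round(1),"y heading",yh.round(1),"F",np.round(s["contact_force"],1),"w",s["grip_width"],"gf",s["grip_force"])
    for w in wps:
        print(w,M.inv().apply(np.array(w)-p).round(1)); p=np.array(w,float)
E
python3 -c "
from h import *
off((400,480,340),(540,250,340),(560,0,340),(440,-260,340))"
```

```text
t 1.15 pos [172.6 626.6 244.5] y heading 74.6 F [-0.5  0.7 -0. ] w 86.87001857594606 gf 0.0
(400, 480, 340) [-258.1  -81.   -95.5]
(540, 250, 340) [-196.1 -184.6    0. ]
(560, 0, 340) [ -85.7 -235.7    0. ]
(440, -260, 340) [  46.6 -282.5    0. ]
```

```bash
python3 -m inch '[{"offset":[-22,-7,-26],"turn":0,"fingers":0},{"offset":[-40,-12,-26],"turn":0,"fingers":0},{"offset":[-40,-12,-20],"turn":0,"fingers":0},{"offset":[-43,-14,-16],"turn":0,"fingers":0},{"offset":[-43,-14,-8],"turn":0,"fingers":0},{"offset":[-43,-14,0],"turn":0,"fingers":0},{"offset":[-34,-31,0],"turn":0,"fingers":0},{"offset":[-34,-31,0],"turn":0,"fingers":0},{"offset":[-34,-31,0],"turn":0,"fingers":0},{"offset":[-34,-31,0],"turn":0,"fingers":0},{"offset":[-30,-31,0],"turn":0,"fingers":0},{"offset":[-30,-31,0],"turn":0,"fingers":0}]' 10; python3 -c "
from h import *
off((560,0,340),(440,-260,340))"
```

```text
t: 2.35
ee_pos: [516.2, 261.7, 340.8]
ee_rot: [0.0, 0.134, 0.991, 0.0]
contact_force: [0.2, 0.5, 1.1]
grip_width: 87.2
grip_force: 0.0
t 2.35 pos [516.2 261.7 340.8] y heading 74.6 F [0.2 0.5 1.1] w 87.21278137642027 gf 0.0
(560, 0, 340) [-111.8 -240.7    0.7]
(440, -260, 340) [ 4.660e+01 -2.825e+02 -1.000e-01]
```

```bash
python3 -m inch '[{"offset":[-18,-40,0],"turn":0,"fingers":0},{"offset":[-18,-40,0],"turn":0,"fingers":0},{"offset":[-18,-40,0],"turn":0,"fingers":0},{"offset":[-18,-40,0],"turn":0,"fingers":0},{"offset":[-18,-40,0],"turn":0,"fingers":0},{"offset":[-18,-40,0],"turn":0,"fingers":0},{"offset":[8,-47,0],"turn":0,"fingers":0},{"offset":[8,-47,0],"turn":0,"fingers":0},{"offset":[8,-47,0],"turn":0,"fingers":0},{"offset":[8,-47,0],"turn":0,"fingers":0},{"offset":[8,-47,0],"turn":0,"fingers":0},{"offset":[8,-47,0],"turn":0,"fingers":0}]' 10; 
python3 -m inch '[{"offset":[0,0,0],"turn":8,"fingers":0},{"offset":[0,0,0],"turn":8,"fingers":0},{"offset":[0,0,0],"turn":8,"fingers":0},{"offset":[0,0,0],"turn":8,"fingers":0},{"offset":[0,0,0],"turn":8,"fingers":0},{"offset":[0,0,0],"turn":7,"fingers":0},{"offset":[0,0,0],"turn":0,"fingers":0}]'; python3 - <<'E'
from h import *
np.set_printoptions(precision=1,suppress=True)
m=ctrl.camera_model("wrist"); cv2.imwrite("pics/w1.png",ctrl.camera("wrist")); print(m)
for n,z in (("lamp_pivot",215),("lamp_lens",230),("lamp_grip",225)):
    print(n,[(r["uv"],round(r["p"],2),atz(m,r["uv"],z)) for r in ctrl.spot_point("wrist",n)[:3]])
off()
E
```

```text
t: 3.55
ee_pos: [433.5, -257.3, 340.9]
ee_rot: [0.0, 0.134, 0.991, 0.0]
contact_force: [1.0, -1.1, 0.1]
grip_width: 87.0
grip_force: 0.0
t: 4.25
ee_pos: [434.6, -255.7, 340.7]
ee_rot: [0.0, 0.519, 0.855, 0.0]
contact_force: [0.2, -1.2, -0.1]
grip_width: 86.7
grip_force: 0.0
{'fx': 316.3332450378878, 'fy': 316.3332450378878, 'cx': 252.47720225751146, 'cy': 180.78237522148385, 'eye': array([ 397. , -186. ,  482.3]), 'orientation': array([0.1, 1. , 0.2, 0. ])}
lamp_pivot [([291.3, 292.7], 0.62, array([ 521.3, -341.7,  215. ]))]
lamp_lens [([159.2, 326.4], 0.9, array([ 419.8, -425. ,  230. ])), ([294.8, 196.3], 0.64, array([ 470.1, -248.7,  230. ]))]
lamp_grip [([293.2, 232.1], 0.82, array([ 487. , -280.1,  225. ])), ([510.0, 211.8], 0.6, array([ 645.8, -175.6,  225. ]))]
t 4.45 pos [ 434.7 -255.7  340.7] y heading 27.8 F [-0.5  0.9 -0.6] w 87.10919872899133 gf 0.0
```

View pics/w1.png

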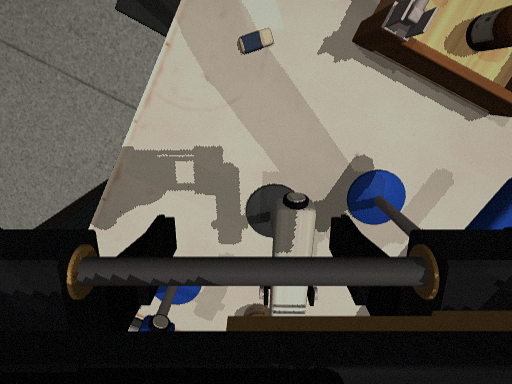

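The wrist view shows the grey lamp upright in the picture: lens (295,198), yoke pins (265,292) and (317,292). It is well aligned with the tool. A blue lamp's foot is at (377,197) and the eraser at (255,40).

```bash
python3 - <<'E'
from h import *
m=ctrl.camera_model("wrist");t=ctrl.camera_model("top");s=ctrl.camera_model("scene")
print(tri([ray(m,(294.8,197)),ray(t,(297.5,202)),ray(s,(282,170))]))
print(tri([ray(m,(291,292)),ray(t,(328,186))]))
print(tri([ray(m,(293.2,232.1)),ray(t,(308,194)),ray(s,(284,164))]))
off((487,-280.5,340),(487,-280.5,231))
E
```

```text
(array([ 470.18269731, -250.48370366,  230.5704258 ]), [np.float64(1.5141694052605053), np.float64(2.2219189830878103), np.float64(1.2073896460295237)])
(array([ 521.40398446, -342.81010246,  212.08000312]), [np.float64(1.0777676797809814), np.float64(1.077767679781068)])
(array([ 492.5440402 , -282.68982157,  220.97782924]), [np.float64(3.88424742111342), np.float64(2.122665537170007), np.float64(1.9400233273225413)])
t 4.45 pos [ 434.7 -255.7  340.7] y heading 27.8 F [-0.5  0.9 -0.6] w 87.10919872899133 gf 0.0
(487, -280.5, 340) [-46.3  34.7   0.7]
(487, -280.5, 231) [  0.  -0. 109.]
```

```bash
python3 -m inch '[{"offset":[-23,17.5,0],"turn":0,"fingers":0},{"offset":[-23,17,0],"turn":1,"fingers":0},{"offset":[0,0,40],"turn":0,"fingers":0},{"offset":[0,0,40],"turn":0,"fingers":0},{"offset":[0,0,20],"turn":0,"fingers":0},{"offset":[0,0,12],"turn":0,"fingers":0},{"offset":[0,0,0],"turn":0,"fingers":0.3},{"offset":[0,0,0],"turn":0,"fingers":0.5},{"offset":[0,0,0],"turn":0,"fingers":0.7},{"offset":[0,0,0],"turn":0,"fingers":0.7},{"offset":[0,0,0],"turn":0,"fingers":0.7}]' 12; python3 -c "
from h import *
off()"
```

```text
t: 5.55
ee_pos: [486.9, -280.6, 229.3]
ee_rot: [0.001, 0.525, 0.851, 0.0]
contact_force: [-0.4, 0.5, 0.3]
grip_width: 54.8
grip_force: 0.0
t 5.55 pos [ 486.9 -280.6  229.3] y heading 26.6 F [-0.4  0.5  0.3] w 54.842213694410354 gf 0.0
```

```bash
python3 -m inch '[{"offset":[0,0,0],"turn":-2,"fingers":0.7},{"offset":[0,0,0],"turn":0,"fingers":0.7},{"offset":[0,0,0],"turn":0,"fingers":0.7},{"offset":[0,0,0],"turn":0,"fingers":0.7},{"offset":[0,0,0],"turn":0,"fingers":0.7},{"offset":[0,0,0],"turn":0,"fingers":0.7}]' 12; python3 - <<'E'
from h import *
off()
# plan: grip on circle about pivot, 70 mm; yaw 118.7->aim, tilt -0.15->aim
P=np.array([521.3,-342,215]);K=np.array([499.2,-52.3,130]);d=K-P
y1=np.degrees(np.arctan2(d[1],d[0]));t1=np.arctan2(85,np.hypot(d[0],d[1]));print("aim",y1,t1)
N=8;prev=None
y0=118.6;M=None
for i in range(N+1):
    y=np.radians(y0+(y1-y0)*i/N);t=-.15+(t1+.15)*i/N
    p=P+70*np.array([np.cos(t)*np.cos(y),np.cos(t)*np.sin(y),-np.sin(t)])
    if prev is not None:
        M=R.from_matrix(np.array([[np.cos(yp+np.pi),np.cos(yp-np.pi/2),0],[np.sin(yp+np.pi),np.sin(yp-np.pi/2),0],[0,0,-1]]))
        # tool x = opposite head dir?, tool y = heading yaw-90
        print(M.inv().apply(p-prev).round(1),(y0-y1)/N,p.round(1))
    else: print("start",p)
    prev=p;yp=y
print(rot(ctrl.get_state()["ee_rot"]).as_matrix().round(2))
E
```

```text
t: 6.15
ee_pos: [486.7, -280.3, 228.7]
ee_rot: [0.0, 0.511, 0.86, 0.0]
contact_force: [1.2, 1.8, 1.3]
grip_width: 34.1
grip_force: 11.9
t 6.15 pos [ 486.7 -280.3  228.7] y heading 28.6 F [1.2 1.8 1.3] w 34.07901847620895 gf 11.931700939312577
aim 94.36240583215263 0.28461438531380023
start [ 488.16783349 -281.23130789  225.46066927]Traceback (most recent call last):
  File "<stdin>", line 12, in <module>
  File "scipy/spatial/transform/_rotation.pyx", line 1143, in scipy.spatial.transform._rotation.Rotation.from_matrix
ValueError: Non-positive determinant (left-handed or null coordinate frame) in rotation matrix 0: [[ 0.47869186  0.87798298  0.        ]
 [-0.87798298  0.47869186  0.        ]
 [ 0.          0.         -1.        ]].
```

```bash
python3 - <<'E'
from h import *
P=np.array([521.3,-342,215]);y0,y1=118.6,94.4;N=8
for i in range(N+1):
    y=np.radians(y0+(y1-y0)*i/N);t=-.15+(.285+.15)*i/N
    p=P+70*np.array([np.cos(t)*np.cos(y),np.cos(t)*np.sin(y),-np.sin(t)])
    if i:
        M=R.from_matrix(np.array([[np.cos(yp),np.sin(yp),0],[np.sin(yp),-np.cos(yp),0],[0,0,-1]]))
        print(M.inv().apply(p-prev).round(2),p.round(1))
    prev=p;yp=y
E
```

```text
[0.37 3.68 3.78] [ 491.2 -279.1  221.7]
[0.16 3.69 3.8 ] [ 494.5 -277.4  217.9]
[-0.04  3.69  3.81] [ 497.9 -276.   214.1]
[-0.25  3.69  3.8 ] [ 501.5 -275.   210.3]
[-0.46  3.67  3.79] [ 505.1 -274.4  206.5]
[-0.66  3.64  3.76] [ 508.8 -274.2  202.7]
[-0.86  3.6   3.73] [ 512.5 -274.4  199. ]
[-1.06  3.55  3.68] [ 516.1 -275.   195.3]
```

```bash
python3 -m inch '[{"offset":[0.4,3.7,3.8],"turn":3,"fingers":0.7},{"offset":[0.2,3.7,3.8],"turn":3,"fingers":0.7},{"offset":[0,3.7,3.8],"turn":3,"fingers":0.7},{"offset":[-0.2,3.7,3.8],"turn":3,"fingers":0.7},{"offset":[-0.5,3.7,3.8],"turn":3,"fingers":0.7},{"offset":[-0.7,3.6,3.8],"turn":3,"fingers":0.7},{"offset":[-0.9,3.6,3.8],"turn":3,"fingers":0.7},{"offset":[-1,3.6,3.8],"turn":3,"fingers":0.7},{"offset":[0,0,0],"turn":0,"fingers":0.7},{"offset":[0,0,0],"turn":0,"fingers":0.7}]' 12; python3 - <<'E'
from h import *
np.set_printoptions(precision=1,suppress=True)
off()
rs={}
for c in ("wrist","top","scene"):
    im=ctrl.camera(c);m=ctrl.camera_model(c);cv2.imwrite(f"pics/a_{c}.png",im)
    for n in ("lamp_lens","lamp_pivot","keeper"):
        print(c,n,[(r["uv"],round(r["p"],2),atz(m,r["uv"],{"lamp_lens":185,"lamp_pivot":215,"keeper":130}[n])) for r in ctrl.spot_point(c,n)[:3]])
E
```

```text
t: 7.15
ee_pos: [514.0, -275.9, 198.2]
ee_rot: [0.001, 0.679, 0.734, -0.001]
contact_force: [-1.2, -5.4, 0.2]
grip_width: 33.8
grip_force: 12.0
t 7.15 pos [ 514.  -275.9  198.2] y heading 4.5 F [-1.2 -5.4  0.2] w 33.816368415491404 gf 12.015321518993005
wrist lamp_lens [([252.3, 176.2], 0.88, array([ 510. , -241.4,  185. ]))]
wrist lamp_pivot []
wrist keeper []
top lamp_lens [([258.0, 141.8], 0.76, array([ 662.7, -138. ,  185. ])), ([359.5, 222.5], 0.67, array([ 417.4, -437.2,  185. ])), ([191.8, 171.7], 0.49, array([568. ,  59.6, 185. ]))]
top lamp_pivot [([395.3, 218.6], 0.78, array([ 425., -534.,  215.])), ([199.0, 190.2], 0.7, array([505.2,  32. , 215. ])), ([327.2, 186.5], 0.56, array([ 518.3, -340.5,  215. ]))]
top keeper [([231.1, 195.6], 0.82, array([506.7, -55.7, 130. ])), ([329.1, 186.5], 0.71, array([ 537.2, -358.9,  130. ]))]
scene lamp_lens [([271.1, 174.3], 0.62, array([ 512.8, -237.2,  185. ])), ([224.7, 160.4], 0.51, array([ 684.8, -154.4,  185. ]))]
scene lamp_pivot [([248.5, 148.5], 0.62, array([ 649.4, -245. ,  215. ]))]
scene keeper [([231.8, 209.5], 0.69, array([516.8, -51.1, 130. ]))]
```

View pics/a_wrist.png

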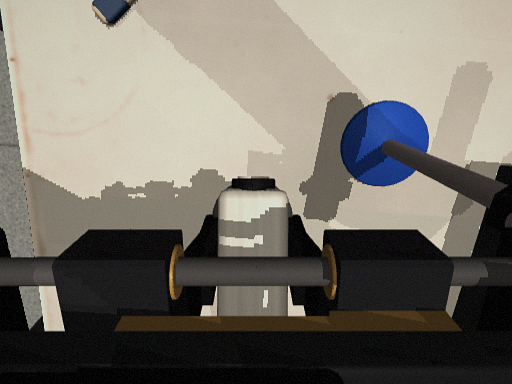

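The wrist view shows the head gripped squarely and pointing straight up the picture, lens at (252,182). I check the lens height by triangulation.

```bash
python3 - <<'E'
from h import *
m=ctrl.camera_model("wrist");s=ctrl.camera_model("scene")
for v in (176,182): print(tri([ray(m,(252.3,v)),ray(s,(271.1,174.3))]))
L=np.array([512.5,-240.5,185]);P=np.array([520,-342,215])
for z in (180,185,190):
    L[2]=z;d=(L-P)/np.linalg.norm(L-P)
    for K in ((499.2,-52.4,130),(507,-55,130)): k=np.array(K)-L; print(z,K,(k-d*(k@d)).round(1))
M=rot(ctrl.get_state()["ee_rot"]).as_matrix()
E
```

```text
(array([ 511.094841  , -238.68689609,  186.43157105]), [np.float64(2.4159460143912392), np.float64(2.415946014391261)])
(array([ 511.89731789, -241.08149047,  184.84611412]), [np.float64(3.7046284988246154), np.float64(3.7046284988245275)])
180 (499.2, -52.4, 130) [ 0.3  4.6 13.3]
180 (507, -55, 130) [ 7.9  4.8 12.3]
185 (499.2, -52.4, 130) [0.6 0.2 0.5]
185 (507, -55, 130) [ 8.2  0.5 -0.3]
190 (499.2, -52.4, 130) [  0.8  -3.1 -12.9]
190 (507, -55, 130) [  8.4  -2.7 -13.6]
```

```bash
python3 -m inch '[{"offset":[0,0,0],"turn":0,"fingers":0.35},{"offset":[0,0,0],"turn":0,"fingers":0},{"offset":[0,0,0],"turn":0,"fingers":0},{"offset":[0,0,0],"turn":0,"fingers":0},{"offset":[0,0,-25],"turn":0,"fingers":0},{"offset":[0,0,-40],"turn":0,"fingers":0},{"offset":[10,0,-45],"turn":0,"fingers":0},{"offset":[46,0,0],"turn":0,"fingers":0},{"offset":[46,0,0],"turn":0,"fingers":0},{"offset":[46,0,0],"turn":0,"fingers":0},{"offset":[46,0,0],"turn":0,"fingers":0},{"offset":[10,0,0],"turn":0,"fingers":0}]' 15; python3 - <<'E'
from h import *
np.set_printoptions(precision=1,suppress=True)
off()
cs={"lamp_lens":185,"lamp_pivot":215,"keeper":130,"knob_grip":193,"bolt_knob":183,"gate_hinge":100}
for c in ("wrist","top"):
    im=ctrl.camera(c);m=ctrl.camera_model(c);cv2.imwrite(f"pics/b_{c}.png",im)
    for n in cs:
        print(c,n,[(r["uv"],round(r["p"],2),atz(m,r["uv"],cs[n])) for r in ctrl.spot_point(c,n)[:3]])
E
```

```text
t: 8.95
ee_pos: [498.0, -64.7, 308.2]
ee_rot: [-0.001, 0.675, 0.738, 0.001]
contact_force: [0.9, 1.0, 0.6]
grip_width: 86.8
grip_force: 0.0
t 8.95 pos [498.  -64.7 308.2] y heading 5.0 F [0.9 1.  0.6] w 86.7614752159353 gf 0.0
wrist lamp_lens []
wrist lamp_pivot []
wrist keeper [([263.8, 157.5], 0.62, array([508. , -56.6, 130. ]))]
wrist knob_grip [([273.3, 44.8], 0.71, array([503.2,  43.6, 193. ]))]
wrist bolt_knob [([272.8, 47.5], 0.55, array([503.5,  42.9, 183. ]))]
wrist gate_hinge []
top lamp_lens [([360.8, 223.1], 0.73, array([ 415.6, -441. ,  185. ])), ([258.9, 139.7], 0.69, array([ 669.3, -140.6,  185. ])), ([292.0, 191.7], 0.67, array([ 508.5, -240. ,  185. ]))]
top lamp_pivot [([294.2, 141.8], 0.8, array([ 653.5, -245.6,  215. ])), ([327.0, 186.9], 0.65, array([ 517.1, -339.9,  215. ]))]
top keeper []
top knob_grip []
top bolt_knob []
top gate_hinge [([142.2, 202.1], 0.74, array([490.4, 225.3, 100. ]))]
```

View pics/b_wrist.png

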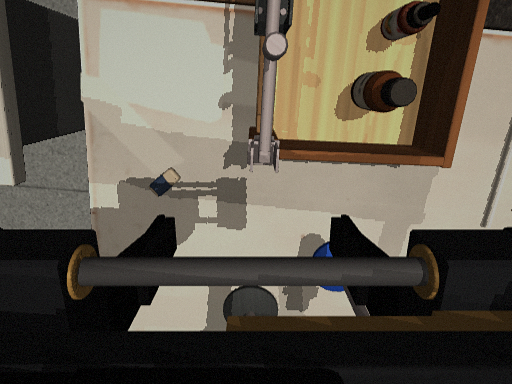

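The wrist view shows the knob at (276,44), the rod running down to the keeper at (263,152), the bottles well aside at (385,90), and the eraser at (165,180).

```bash
python3 -c "
from h import *
off((503,43.5,308),(503,43.5,196))"
```

```text
t 9.65 pos [498.2 -71.  308.1] y heading 4.6 F [-0.5 -0.9 -0.7] w 87.06215597243997 gf 0.0
(503, 43.5, 308) [1.137e+02 1.390e+01 1.000e-01]
(503, 43.5, 196) [  0.   0. 112.]
```

```bash
python3 -m inch '[{"offset":[38,5,0],"turn":0,"fingers":0.35},{"offset":[38,5,0],"turn":0,"fingers":0.35},{"offset":[28,3,0],"turn":0,"fingers":0.35},{"offset":[10,1,0],"turn":1,"fingers":0.35},{"offset":[0,0,30],"turn":0,"fingers":0.35},{"offset":[0,0,30],"turn":0,"fingers":0.35},{"offset":[0,0,5],"turn":0,"fingers":0.35},{"offset":[0,0,0],"turn":0,"fingers":0.35},{"offset":[0,0,0],"turn":0,"fingers":0.35}]' 15; python3 - <<'E'
from h import *
np.set_printoptions(precision=1,suppress=True)
off()
m=ctrl.camera_model("wrist");im=ctrl.camera("wrist")
for n,z in (("knob_grip",193),("bolt_knob",183),("keeper",130)): print(n,[(r["uv"],round(r["p"],2),atz(m,r["uv"],z)) for r in ctrl.spot_point("wrist",n)[:3]])
cv2.imwrite("pics/c.png",im)
off((503,44.5,243),(503,44.5,196))
E
```

```text
t: 10.55
ee_pos: [503.8, 44.0, 244.6]
ee_rot: [0.0, 0.685, 0.729, 0.001]
contact_force: [-0.1, 0.2, 0.8]
grip_width: 56.7
grip_force: 0.0
t 10.55 pos [503.8  44.  244.6] y heading 3.6 F [-0.1  0.2  0.8] w 56.68193382900016 gf 0.0
knob_grip [([252.7, 211.2], 0.79, array([502.9,  43.9, 193. ]))]
bolt_knob [([253.3, 209.4], 0.71, array([503.5,  41.2, 183. ]))]
keeper [([250.4, 284.3], 0.89, array([507.1, -55.4, 130. ]))]
t 10.75 pos [503.7  44.1 244.2] y heading 3.6 F [ 0.4  0.6 -1.6] w 56.646840086091245 gf 0.0
(503, 44.5, 243) [ 0.5 -0.6  1.2]
(503, 44.5, 196) [-0.  -0.1 47. ]
```

View pics/c.png

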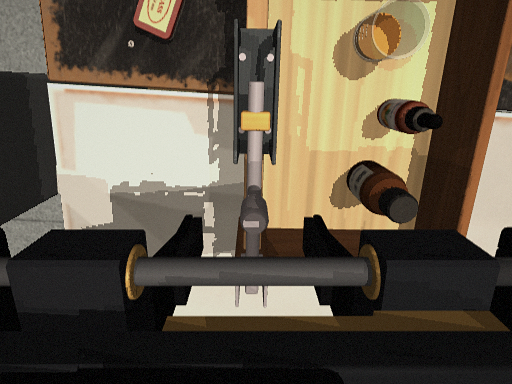

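The knob at (254,208) is centred between the open fingers, with the keeper behind it at (250,290). I descend and close on it.

```bash
python3 -m inch '[{"offset":[0,0,20],"turn":0,"fingers":0.35},{"offset":[0,0,18],"turn":0,"fingers":0.35},{"offset":[0,0,10],"turn":0,"fingers":0.35},{"offset":[0,0,0],"turn":0,"fingers":0.7},{"offset":[0,0,0],"turn":0,"fingers":0.9},{"offset":[0,0,0],"turn":0,"fingers":0.9},{"offset":[0,0,0],"turn":0,"fingers":0.9},{"offset":[0,0,0],"turn":0,"fingers":0.9},{"offset":[0,0,0],"turn":0,"fingers":0.9},{"offset":[0,0,0],"turn":0,"fingers":0.9},{"offset":[0,0,0],"turn":0,"fingers":0.9},{"offset":[0,0,0],"turn":0,"fingers":0.9}]' 20
```

```text
t: 11.95
ee_pos: [503.4, 44.0, 195.4]
ee_rot: [0.0, 0.685, 0.729, 0.0]
contact_force: [1.4, 0.1, 1.9]
grip_width: 17.2
grip_force: 20.0
```

```bash
python3 -m inch '[{"offset":[2,0,-2.1],"turn":0,"fingers":0.9},{"offset":[2,0,-2.1],"turn":0,"fingers":0.9},{"offset":[2,0,-2.1],"turn":0,"fingers":0.9},{"offset":[2,0,-2.1],"turn":0,"fingers":0.9},{"offset":[2,0,-1.8],"turn":0,"fingers":0.9},{"offset":[0,0,0],"turn":0,"fingers":0.9},{"offset":[0,0,0],"turn":0,"fingers":0.9}]'
```

```text
t: 12.65
ee_pos: [502.4, 54.3, 205.3]
ee_rot: [-0.0, 0.684, 0.729, 0.0]
contact_force: [1.6, 0.2, -4.3]
grip_width: 17.2
grip_force: 20.0
```

```bash
python3 -m inch '[{"offset":[3,0,0],"turn":0,"fingers":0.9},{"offset":[4,0,0],"turn":0,"fingers":0.9},{"offset":[4,0,0],"turn":0,"fingers":0.9},{"offset":[4,0,0],"turn":0,"fingers":0.9},{"offset":[0,0,0],"turn":0,"fingers":0.9}]'
```

```text
t: 13.15
ee_pos: [501.5, 70.0, 205.3]
ee_rot: [-0.0, 0.684, 0.729, 0.0]
contact_force: [1.4, 0.8, -4.9]
grip_width: 17.3
grip_force: 20.0
```

```bash
python3 -m inch '[{"offset":[4,0,0],"turn":0,"fingers":0.9},{"offset":[4,0,0],"turn":0,"fingers":0.9},{"offset":[4,0,0],"turn":0,"fingers":0.9},{"offset":[4,0,0],"turn":0,"fingers":0.9},{"offset":[4,0,0],"turn":0,"fingers":0.9},{"offset":[4,0,0],"turn":0,"fingers":0.9},{"offset":[2,0,0],"turn":0,"fingers":0.9},{"offset":[0,0,0],"turn":0,"fingers":0.9},{"offset":[0,0,0],"turn":0,"fingers":0.9},{"offset":[0,0,0],"turn":0,"fingers":0.9}]';  python3 - <<'E'
from h import *
np.set_printoptions(precision=1,suppress=True)
off()
s=ctrl.get_state();p=np.array(s["ee_pos"]);H=np.array([490.5,227.]);r=p[:2]-H
M=rot(s["ee_rot"]);print("r",r,np.hypot(*r))
N=10;prev=p;th0=0
for i in range(1,N+1):
    a=-.36*i/N  # out of pen = towards -x : free end (-y side) swings to -x => clockwise
    q=H+np.array([[np.cos(a),-np.sin(a)],[np.sin(a),np.cos(a)]])@r
    q=np.append(q,p[2]); Mi=R.from_rotvec([0,0,-.36*(i-1)/N])*M
    print(Mi.inv().apply(q-prev).round(2),q.round(1)); prev=q
E
```

```text
t: 14.15
ee_pos: [499.8, 95.1, 205.3]
ee_rot: [-0.0, 0.685, 0.729, 0.0]
contact_force: [2.6, 1.2, -5.6]
grip_width: 17.3
grip_force: 20.0
t 14.15 pos [499.8  95.1 205.3] y heading 3.6 F [ 2.6  1.2 -5.6] w 17.25674539242175 gf 19.99924623174593
r [   9.3 -131.9] 132.2567198117095
[ 0.1 -4.8  0. ] [495.1  94.8 205.3]
[ 0.1 -4.8  0. ] [490.3  94.7 205.3]
[ 0.1 -4.8  0. ] [485.5  94.8 205.3]
[ 0.1 -4.8  0. ] [480.8  95.1 205.3]
[ 0.1 -4.8  0. ] [476.   95.5 205.3]
[ 0.1 -4.8  0. ] [471.3  96.1 205.3]
[ 0.1 -4.8  0. ] [466.6  96.9 205.3]
[ 0.1 -4.8  0. ] [462.   97.9 205.3]
[ 0.1 -4.8  0. ] [457.3  99.  205.3]
[ 0.1 -4.8  0. ] [452.7 100.2 205.3]
```

```bash
python3 -m inch '[{"offset":[0.1,-2.4,0],"turn":1,"fingers":0.9},{"offset":[0.1,-4.8,0],"turn":2,"fingers":0.9},{"offset":[0.1,-4.8,0],"turn":2.1,"fingers":0.9},{"offset":[0.1,-4.8,0],"turn":2.1,"fingers":0.9},{"offset":[0.1,-4.8,0],"turn":2.1,"fingers":0.9},{"offset":[0,0,0],"turn":0,"fingers":0.9}]'
```

```text
t: 14.75
ee_pos: [477.8, 95.3, 205.4]
ee_rot: [-0.0, 0.742, 0.671, -0.0]
contact_force: [3.0, 0.2, -5.9]
grip_width: 17.1
grip_force: 20.0
```

Force x of 3 N matches the spring, so the gate is moving freely. I finish the swing.

```bash
python3 -m inch '[{"offset":[0.1,-4.8,0],"turn":2,"fingers":0.9},{"offset":[0.1,-4.8,0],"turn":2.1,"fingers":0.9},{"offset":[0.1,-4.8,0],"turn":2.1,"fingers":0.9},{"offset":[0.1,-4.8,0],"turn":2.1,"fingers":0.9},{"offset":[0.1,-3.8,0],"turn":2,"fingers":0.9},{"offset":[0.1,-2,0],"turn":1,"fingers":0.9},{"offset":[0,0,0],"turn":0,"fingers":0.9},{"offset":[0,0,0],"turn":0,"fingers":0.9},{"offset":[0,0,0],"turn":0,"fingers":0.9},{"offset":[0,0,0],"turn":0,"fingers":0.9}]';  python3 - <<'E'
from h import *
np.set_printoptions(precision=1,suppress=True)
off()
o=np.zeros((384,1024,3),np.uint8)
for i,c in enumerate(("top","wrist")):
    im=ctrl.camera(c);m=ctrl.camera_model(c);o[:,i*512:i*512+512]=im
    for n,z in (("keeper",130),("lamp_lens",185)): print(c,n,[(r["uv"],round(r["p"],2),atz(m,r["uv"],z)) for r in ctrl.spot_point(c,n)[:3]])
cv2.imwrite("pics/e.png",cv2.resize(o,(800,300)))
E
```

```text
t: 15.75
ee_pos: [454.0, 100.2, 205.4]
ee_rot: [0.0, 0.804, 0.595, -0.0]
contact_force: [3.2, -1.8, -3.9]
grip_width: 17.5
grip_force: 20.0
t 15.75 pos [454.  100.2 205.4] y heading -17.0 F [ 3.2 -1.8 -3.9] w 17.469769550828712 gf 19.99942487804219
top keeper [([234.5, 195.7], 0.73, array([506.5, -66.1, 130. ]))]
top lamp_lens [([357.9, 222.8], 0.81, array([ 416.5, -432.5,  185. ])), ([258.4, 144.1], 0.78, array([ 655.4, -139.2,  185. ])), ([292.2, 191.5], 0.71, array([ 509.2, -240.6,  185. ]))]
wrist keeper [([251.5, 243.9], 0.62, array([441.5,  65.4, 130. ])), ([258.3, 4.3], 0.17, array([493.4, 220.3, 130. ]))]
wrist lamp_lens []
```

View pics/e.png

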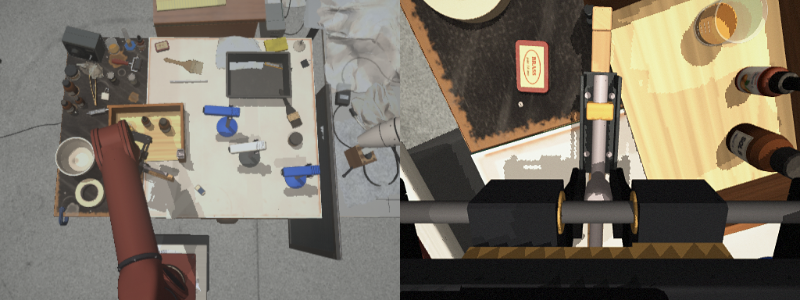

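The gate stands about 20° open with the knob in hand. In the top picture the lamp at (247,148) still faces the keeper, with an estimated error of about 10 mm, and the bystanders are untouched. I hand the job in.

```bash
python3 -c "
from station import ctrl
print(ctrl.close_job())"
```

```text
the job is handed in; nothing more can be done
None
```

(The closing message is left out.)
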